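# Reverse the row of test pieces from board to rack

## Robot

A 6-joint arm with a two-finger parallel gripper is mounted at the origin on the work surface. World frame = base frame: x ahead of the robot, y to its left, z up, the work surface at z = 0. Lengths are in m, angles in degrees, forces in N, time in s.
With the tool pointing down it reaches from about 0.375 to 0.9 m from the base axis. Payload 3.1 kg.
Tool frame: the origin (TCP) lies at the very end of the fingers, on their centre line; the grasp point (between the pads) lies 19 mm behind it (bot.tcp_to_grasp is the distance from the TCP to the grasp point, in m); z points along the fingers, y is the direction in which the jaws open and shut (so a half turn about z gives the same grasp; the last joint's range is limited). The gripper opens to 87 mm and grips with 3 to 60 N. Pads are 19 mm wide; open, the fingers measure 117 mm over their backs; the gripper's body (75 mm by 190 mm) begins 51 mm behind the grasp point.
Start: joints at [57.153, 30.224, 82.088, -0, 67.689, -10.227], TCP at [0.24, 0.577, 0.223] pointing down, gripper open.
Joint ranges: [-176.69, 176.69], [-43.24, 126.21], [12.49, 139.97], [-82, 262], [0, 151.66], [-163.58, 163.58]. Speed limits (degrees/s): [159.86, 159.86, 180, 180, 180, 180].

## Interface

Orientations are given as a 3x3 rotation matrix whose columns are the frame's x, y, z axes.
In Python, from rig import telemetry, eyes, order, bot gives the robot as it stands. The module is installed in compiled form; this text tells all that it offers.
- The arm moves only by the tool servo_tool, never from a script. Its argument "targets" is a list of rows, each a list of 2 entries, a list of its own where there are three numbers: the shift along the tool's x, y, z in m, then the turn, a rotation vector about the tool's x, y, z in rad. In form: [[[tx, ty, tz], [wx, wy, wz]], ...]. A call has 1 to 12 rows; each row is the pose to reach, as a shift and turn from the pose commanded when the call began, along the tool's axes at that moment; what a row does not reach only later rows make up. A row lasts 1/8 s, in which the tool goes at most 62.5 mm and 10.7 degrees, less where a joint would pass 70% of its speed; a pose out of reach is approached as far as the arm can. A call with a gripper value outside its range is refused whole. "gripper" is the finger opening in m, from 0 to 0.087, set as the call begins (left out, the last holds). The fingers move at their own pace and stop on an object; the grip force is fixed at half the most. Time passes only in rows, so rows that repeat a pose let the fingers close. It gives the time, the measured TCP pose, the force and the opening at its end, in the units of the state.
- telemetry.read_state(): the state, without advancing time (a new reading comes with each control period).
- eyes.capture(name): name is "side" or "top" or "wrist"; returns a dict with "pixels" (420x560x3 uint8, blue, green, red), "intrinsics" (3x3 intrinsics, pixels), "extrinsics" (4x4, takes a point from camera to world coordinates); the wrist camera has in their place "T_tool_cam" (4x4, takes a point from camera to tool coordinates, whose origin is the TCP and whose axes are the flange's). Camera axes: x right, y down, z forward; pixel columns grow to the right and rows downward; lengths in m; the calibration is good to about 2 mm. A picture is of the moment at which its call begins: read the wrist's pose just before it. There is no depth.
- order.hand_in(): hands the job in, once; it reports no verdict.
The state is a dict: "time_s": time; "joint_positions": joint angles; "qvel": joint speeds; "tau": joint torques, N m; "position": TCP position; "tcp_rot": TCP orientation; "force": force on the tool from outside, world axes, zero at the start; "moment": the same for the moment, N m; "opening": opening from 0.0 (shut) to 1.0 (fully open).
Only numpy, scipy, OpenCV 4.12 (cv2) and the standard library are available. Lean on these libraries where they do the work, as an engineer would, in place of code of your own. Each camera call takes 0.05 s, during which the arm holds its last target. There are 200 camera calls.

## Task

Move the four white ceramic test pieces from the walnut board into the empty aluminium rack, in reverse left-to-right order, because the rack will be viewed from its other side: the piece now farthest left on the board goes into the rightmost bay, the next into the second bay from the right, and so on, with the rightmost piece ending in the leftmost bay. Set each piece down gently, without dropping it or knocking any over, standing upright on the floor of its bay, in the middle. The terracotta kiln bats are fixed to the board.

Things in the scene. Friction and masses are not known exactly. Their poses are not given: they have to be found in the camera images.
- cup_center (a point): The cup: plain open round cup without handle, 46 mm diameter at the foot and 48 at the rim, 60 mm high, wall 4 mm, about 90 g; white fired ceramic, loose; the point is on its axis, half-way up, z up along the piece.
- caddy_center (a point): The caddy: square box 42 x 42 mm with straight sides 56 mm high, a 36 mm square fixed lid bringing it to 60 mm, and a knob 12 mm across and 10 mm high on top of that, about 140 g; white fired ceramic, loose; the point is on its axis, half-way up, z up along the piece. Here half-way is 30 mm above the foot (knob not counted); x and y lie square to its sides.
- vase_center (a point): The vase: round body 44 mm in diameter with straight sides from 6 to 50 mm above the foot, then a shoulder and a neck 18 mm in diameter with a 22 mm closed top, 74 mm high in all, about 130 g; white fired ceramic, loose; the point is on its axis, half-way up, z up along the piece.
- tube_center (a point): The tube: slender straight open cylinder, 36 mm in diameter, 78 mm high, wall 4 mm, about 100 g; white fired ceramic, loose; the point is on its axis, half-way up, z up along the piece.
- board: Fixed walnut board, 80 x 370 mm, top 50 mm above the table. Origin on the table under the row's middle; y runs along the row to the robot's left (within 0.12 rad), x away from the robot. Places at y = -117, -39, 39, 117 mm, x = 0. At its left end, y 175 to 215 mm, a clamp holds a blue tile, top 106 mm above the table. Board and rack lie one behind the other, either nearer; a flat caliper lies between.
- rack: Fixed aluminium rack, 84 x 318 mm, four shallow square bays in a row, empty at first. Origin on the table under its middle; y runs along the row to the robot's left (within 0.12 rad), x away from the robot. Bay middles at y = -117, -39, 39, 117 mm, x = 0. Bay floors are 15 mm above the table, 72 x 72 mm, framed by lips 6 mm wide, 5 mm higher than the floor.
- bat_plus: Plus-shaped (68 x 68 mm, arms 36 mm wide) terracotta kiln bat, 6 mm thick, fixed on the board; the cup stands on it at the start. Origin: centre of its underside. It marks the place in the row where the cup began.
- bat_square: Square (60 x 60 mm) terracotta kiln bat, 6 mm thick, fixed on the board; the caddy stands on it at the start. Origin: centre of its underside. It marks the place in the row where the caddy began.
- bat_round: Round (66 mm diameter) terracotta kiln bat, 6 mm thick, fixed on the board; the vase stands on it at the start. Origin: centre of its underside. It marks the place in the row where the vase began.
- bat_oblong: Oblong (70 x 46 mm, long way across the board) terracotta kiln bat, 6 mm thick, fixed on the board; the tube stands on it at the start. Origin: centre of its underside. It marks the place in the row where the tube began.
Not all that is in view belongs to the job. Leave any purple look-alike of the part that bears cup_center alone.

How it is judged:
By the outcome, as a careful person would: the job done as asked, in the order asked, and still so for the second after the job is handed in, with the robot touching nothing.
It also fails if it takes over 106 s, if anything falls off the work surface, if the arm or the gripper's body presses on something with over 40 N, if the wrist force passes 120 N, or if a joint passes its speed limit or range.

## Working session

There is one attempt and no reset: what is moved stays moved. The work goes in short steps, Python scripts to look and compute and a tool call to move; the robot and the scene stay as the last step left them, time stands still between calls to the robot, and variables do not carry over. Pictures are saved under pics/ and viewed, about 12 in all and at most 16, crops included, and the job is handed in when it is done.

Besides the shell and the picture viewer there is one more tool, called as name(argument=value, ...), one argument or row to a line, values as JSON. servo_tool: Moves the arm, as the interface text tells. Its arguments: {"type":"object","properties":{"targets":{"type":"array","items":{"type":"array"}},"gripper":{"type":"number"}},"required":["targets"]}

```bash
mkdir -p pics
cat > h.py <<'E'
import numpy as np, cv2
from rig import telemetry, eyes, order, bot
def snap(cam,fn):
    s=telemetry.read_state(); c=eyes.capture(cam); cv2.imwrite('pics/'+fn,c['pixels'])
    if cam=='wrist':
        T=np.eye(4);T[:3,:3]=s['tcp_rot'];T[:3,3]=s['position'];E=T@np.array(c['T_tool_cam'])
    else: E=np.array(c['extrinsics'])
    K=np.array(c['intrinsics']); np.savez('pics/'+fn+'.npz',K=K,E=E); return c,K,E
def load(fn):
    d=np.load('pics/'+fn+'.npz'); return d['K'],d['E']
def ray(fn,u,v,z):
    K,E=load(fn); d=E[:3,:3]@np.linalg.solve(K,[u,v,1.]); o=E[:3,3]; return (o+d*(z-o[2])/d[2])
def proj(fn,P):
    K,E=load(fn); p=E[:3,:3].T@(np.asarray(P)-E[:3,3]); q=K@p; return q[:2]/q[2]
E
python3 - <<'E'
from h import *
np.set_printoptions(precision=4,suppress=True)
for c in('top','side'):
    _,K,Ex=snap(c,c+'1.png');print(c,K,Ex)
s=telemetry.read_state();print(s, bot.tcp_to_grasp)
a=cv2.imread('pics/top1.png');b=cv2.imread('pics/side1.png')
E
```

```text
top [[382.6653   0.     275.5542]
 [  0.     382.6653 214.5345]
 [  0.       0.       1.    ]] [[ 0.0107 -0.9985  0.0531  0.5172]
 [-0.9995 -0.0123 -0.03   -0.0074]
 [ 0.0306 -0.0528 -0.9981  0.7432]
 [ 0.      0.      0.      1.    ]]
side [[468.7546   0.     273.5851]
 [  0.     468.7546 208.0057]
 [  0.       0.       1.    ]] [[-0.7486 -0.4197  0.5132  0.2062]
 [-0.6626  0.4993 -0.5583  0.3732]
 [-0.0219 -0.758  -0.6519  0.5649]
 [ 0.      0.      0.      1.    ]]
{'time_s': 0.1, 'joint_positions': array([ 57.154 ,  30.2732,  82.1499,  -0.0012,  67.6917, -10.2275]), 'qvel': array([-0.0468, -0.0361, -0.1719,  0.0311,  0.0727,  0.0467]), 'tau': array([ -0.0001, -44.0985, -17.7151,   0.0635,   0.0534,  -0.    ]), 'position': array([0.24  , 0.5764, 0.2217]), 'tcp_rot': array([[-0.9231,  0.3846, -0.0011],
       [ 0.3846,  0.9231, -0.0017],
       [ 0.0003, -0.002 , -1.    ]]), 'force': array([ 0.4434, -0.1034,  0.3922]), 'moment': array([-0.0009,  0.0187, -0.0267]), 'opening': 0.9979051078685535} 0.0187
```

View pics/top1.png

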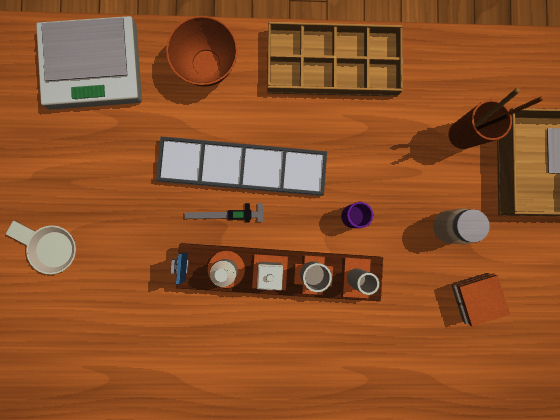

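View pics/side1.png

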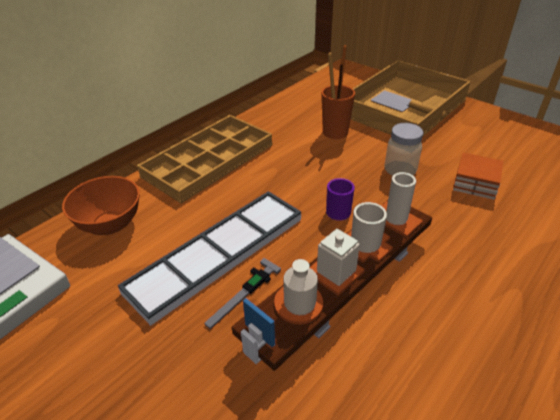

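Top view: the rack is the farther object, around (242,166). The board is nearer, and left to right it holds vase (224,270), caddy (269,277), cup (316,277) and tube (367,284). Look-alikes are the purple cup at (357,215), the jar at (465,226) and the pot at (480,125), and none of them is white ceramic. The white pan at (50,250) isn't part of the job either. Next I'll measure and check with an overlay crop.

Run:
```python
from h import *
np.set_printoptions(precision=4,suppress=True)
f='top1.png'
im=cv2.imread('pics/'+f)
# rack bays: bright blobs
hsv=cv2.cvtColor(im,cv2.COLOR_BGR2HSV)
m=((hsv[...,1]<60)&(hsv[...,2]>150)).astype(np.uint8)
n,l,st,c=cv2.connectedComponentsWithStats(m)
for i in range(1,n):
    if st[i,4]>80: print(st[i],c[i],ray(f,*c[i],.015))
for q in [(180,243),(383,258),(380,300),(177,287)]: print('board',ray(f,*q,.05))
a=cv2.resize(im[125:310,145:395],None,fx=3.2,fy=3.2,interpolation=cv2.INTER_CUBIC);cv2.imwrite('pics/topcrop.png',a)
```

```text
[  37   17  101   87 2373] [91.5638 76.1559] [0.8169 0.3261 0.015 ]
[ 161  141   39   40 1300] [180.0277 160.5508] [0.6567 0.154  0.015 ]
[ 202  145   39   39 1292] [221.0116 164.1339] [0.6511 0.0761 0.015 ]
[ 243  149   38   39 1276] [261.6505 167.8009] [ 0.6453 -0.0016  0.015 ]
[ 284  152   38   39 1277] [302.1911 171.2412] [ 0.6399 -0.0796  0.015 ]
[460 210  28  11 169] [473.6213 214.716 ] [ 0.5603 -0.4131  0.015 ]
[   6  221   70   53 1951] [ 43.8216 247.4828] [0.4891 0.4021 0.015 ]
[212 261  24  26 417] [224.2638 272.0647] [0.4462 0.0663 0.015 ]
[303 263  29  29 153] [316.3333 277.3007] [ 0.4377 -0.1079  0.015 ]
[258 264  25  26 543] [270.3352 276.4236] [ 0.4387 -0.0206  0.015 ]
[358 273  21  22 117] [367.5726 283.2051] [ 0.4273 -0.2058  0.015 ]
board [0.5008 0.1428 0.05  ]
board [ 0.4773 -0.2246  0.05  ]
board [ 0.4016 -0.2188  0.05  ]
board [0.4225 0.1462 0.05  ]
```

View pics/topcrop.png

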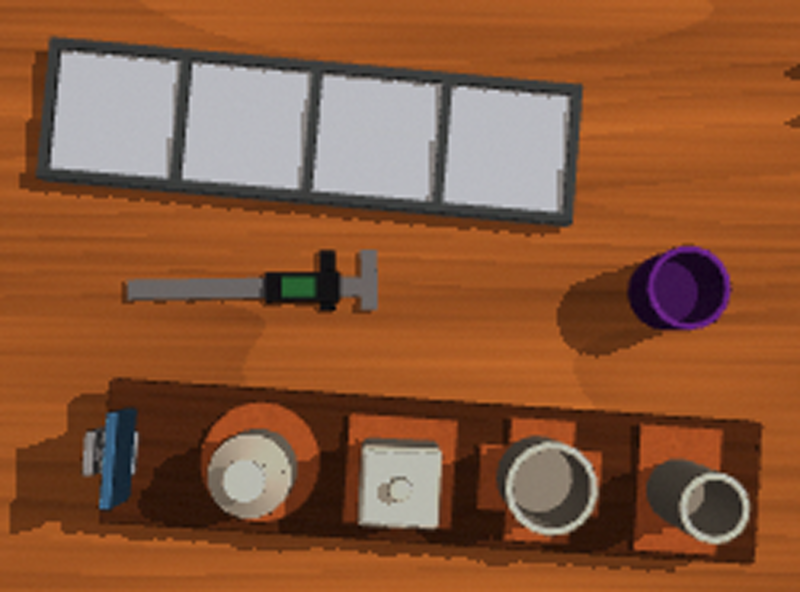

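The crop shows vase, caddy, cup and tube (white) on the round, square, plus and oblong bats, left to right. The purple cup (680,288 in the crop) is off the board, on the table. All four bays are empty.

Run:
```python
from h import *
np.set_printoptions(precision=4,suppress=True)
f='top1.png'
g=lambda u,v,z:ray(f,u/3.2+145-.3,v/3.2+125-.3,z)
print('vase',g(245,481,.13));print('vase body',g(252,476,.1))
print('caddy knob',g(402,488,.126))
for q in [(362,447),(441,446),(439,527),(361,525)]:print('cc',g(*q,.112))
print('cup',g(551,487,.116));print('tube',g(714,508,.134))
for n,q in dict(round=(261,462),square=(402,470),).items():print(n,g(*q,.056))
b=np.array([g(*q,.05) for q in [(112,380),(762,422),(754,562),(100,522)]]);c=b.mean(0);print('boardc',c)
d=b[0]-b[1];print('yaw board',np.degrees(np.arctan2(-d[0],d[1])))
r=np.array([[.6567,.1540],[.6511,.0761],[.6453,-.0016],[.6399,-.0796]]);d=r[0]-r[3];print('rack yaw',np.degrees(np.arctan2(-d[0],d[1])),r.mean(0))
print('purple',g(688,287,.06))
s=telemetry.read_state();print(eyes.capture('wrist')['T_tool_cam'])
```

```text
vase [0.4528 0.0593 0.13  ]
vase body [0.4522 0.059  0.1   ]
caddy knob [ 0.4494 -0.0186  0.126 ]
cc [0.4686 0.0019 0.112 ]
cc [ 0.4694 -0.0386  0.112 ]
cc [ 0.4282 -0.038   0.112 ]
cc [0.429  0.0019 0.112 ]
cup [ 0.4494 -0.0948  0.116 ]
tube [ 0.4416 -0.1737  0.134 ]
round [0.4555 0.0587 0.056 ]
square [ 0.4517 -0.0198  0.056 ]
boardc [ 0.4505 -0.0381  0.05  ]
yaw board -3.1377743986630793
rack yaw -4.113504721074099 [0.6482 0.0372]
purple [ 0.5557 -0.1795  0.06  ]
[[ 0.0007 -0.9588 -0.2839  0.078 ]
 [ 1.      0.0004  0.0009  0.    ]
 [-0.0007 -0.2839  0.9588 -0.1624]
 [ 0.      0.      0.      1.    ]]
```

servo_tool(
  targets=[
    [[-0.02,-0.02,0],[0,0,0.06]],
    [[-0.06,-0.06,0],[0,0,0.19]],
    [[-0.1,-0.1,0],[0,0,0.32]],
    [[-0.14,-0.14,0],[0,0,0.45]],
    [[-0.18,-0.18,0],[0,0,0.58]],
    [[-0.22,-0.22,0],[0,0,0.71]],
    [[-0.26,-0.26,0],[0,0,0.84]],
    [[-0.3,-0.3,0],[0,0,0.97]],
    [[-0.34,-0.34,0],[0,0,1.1]],
    [[-0.375,-0.376,0],[0,0,1.19]],
    [[-0.395,-0.396,0],[0,0,1.237]],
    [[-0.395,-0.396,0],[0,0,1.237]],
  ],
  gripper=0.087,
)

```text
time_s: 1.65
position: [0.4536, 0.0577, 0.2225]
tcp_rot: [[0.065, 0.998, 0.0], [0.998, -0.065, -0.0], [-0.0, 0.0, -1.0]]
force: [-0.6, -0.3, -0.1]
opening: 1.003
```

```bash
cat >> h.py <<'E'
def tomove(x,y,z,yaw):
    "shift and turn in tool axes from the present measured pose to TCP x,y,z, jaw direction at yaw from world +x, pointing down"
    from scipy.spatial.transform import Rotation as Ro
    s=telemetry.read_state();R=np.array(s['tcp_rot']);a=np.radians(yaw)
    G=np.array([[-np.sin(a),np.cos(a),0],[np.cos(a),np.sin(a),0],[0,0,-1]])
    print('t',round(s['time_s'],2),'at',np.round(s['position'],4),'yaw',round(np.degrees(np.arctan2(R[1,1],R[0,1])),2),'F',np.round(s['force'],1),'open',round(s['opening'],3))
    print('shift',np.round(R.T@(np.array([x,y,z])-s['position']),4),'turn',np.round(Ro.from_matrix(R.T@G).as_rotvec(),4))
E
python3 - <<'E'
from h import *
snap('wrist','w1.png');tomove(.4525,.059,.215,-3.5)
for n,p in dict(vase=(.4525,.059,.13),caddy=(.4494,-.0186,.126),cup=(.4494,-.0948,.116)).items():print(n,proj('w1.png',p))
E
```

```text
t 1.7 at [0.4525 0.0589 0.2223] yaw -3.6 F [-1.  -0.7  0.3] open 1.003
shift [ 0.0001 -0.      0.0073] turn [-0.0009 -0.0004 -0.0017]
vase [275.93338999 209.01184422]
caddy [278.21119809 292.89958204]
cup [283.1823745  357.24949715]
```

View pics/w1.png

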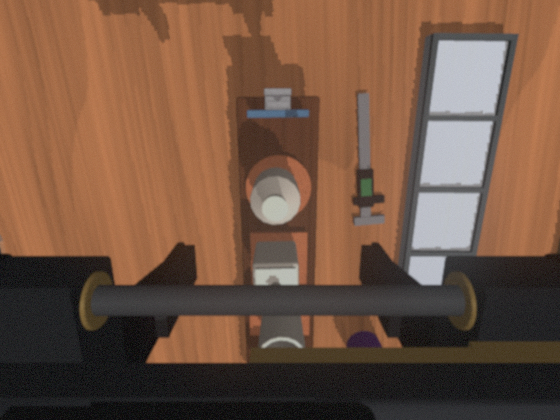

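The wrist view agrees: the vase top sits at (275,208) against a predicted (276,209), and the caddy and cup lie below it along the row. The position is good enough to grasp, so I'll descend.

servo_tool(
  targets=[
    [[0,0,0.03],[0,0,0]],
    [[0,0,0.07],[0,0,0]],
    [[0,0,0.105],[0,0,0]],
    [[0,0,0.13],[0,0,0]],
    [[0,0,0.147],[0,0,0]],
    [[0,0,0.153],[0,0,0]],
    [[0,0,0.153],[0,0,0]],
  ],
)

```text
time_s: 2.58
position: [0.4523, 0.0602, 0.0696]
tcp_rot: [[0.06, 0.998, -0.001], [0.998, -0.06, 0.0], [0.0, -0.001, -1.0]]
force: [-0.5, 0.3, -0.1]
opening: 1.003
```

servo_tool(
  targets=[
    [[0,0,0],[0,0,0]],
    [[0,0,0],[0,0,0]],
    [[0,0,0],[0,0,0]],
    [[0,0,0],[0,0,0]],
    [[0,0,0],[0,0,0]],
    [[0,0,0],[0,0,0]],
  ],
  gripper=0.0,
)

```text
time_s: 3.32
position: [0.4524, 0.0594, 0.0696]
tcp_rot: [[0.061, 0.998, -0.001], [0.998, -0.061, 0.0], [-0.0, -0.001, -1.0]]
force: [-1.0, 0.5, 2.8]
opening: 0.496
```

Run:
```python
from h import *
tomove(.4525,.059,.165,-3.5)
r=np.array([[.6567,.1540],[.6511,.0761],[.6453,-.0016],[.6399,-.0796]]);c=r.mean(0);a=np.radians(-4.1)
u=np.array([-np.sin(a),np.cos(a)])
for k in (-.117,-.039,.039,.117):print(k,c+k*u)
tomove(.6398,-.0795,.165,-4.1)
```

```text
t 3.33 at [0.4524 0.0594 0.0696] yaw -3.49 F [-1.   0.5  2.8] open 0.496
shift [-0.0004  0.0001 -0.0954] turn [-0.0006  0.      0.0001]
-0.117 [ 0.6398848  -0.07947557]
-0.039 [ 0.6454616  -0.00167519]
0.039 [0.6510384  0.07612519]
0.117 [0.6566152  0.15392557]
t 3.33 at [0.4524 0.0594 0.0696] yaw -3.49 F [-1.   0.5  2.8] open 0.496
shift [-0.1273  0.1955 -0.0955] turn [-0.0006  0.      0.0106]
```

Gripped: opening 43 mm on a 44 mm body. Next, lift and carry to the rightmost bay.

servo_tool(
  targets=[
    [[0,0,-0.01],[0,0,0]],
    [[0,0,-0.04],[0,0,0]],
    [[0,0,-0.075],[0,0,0]],
    [[-0.01,0.015,-0.095],[0,0,0.002]],
    [[-0.035,0.05,-0.095],[0,0,0.005]],
    [[-0.062,0.095,-0.095],[0,0,0.01]],
    [[-0.09,0.14,-0.095],[0,0,0.011]],
    [[-0.115,0.177,-0.095],[0,0,0.011]],
    [[-0.1253,0.193,-0.095],[0,0,0.011]],
    [[-0.1273,0.1955,-0.095],[0,0,0.011]],
    [[-0.1273,0.1955,-0.095],[0,0,0.011]],
  ],
)

```text
time_s: 4.7
position: [0.6388, -0.0789, 0.1643]
tcp_rot: [[0.072, 0.997, -0.002], [0.997, -0.072, 0.001], [0.001, -0.002, -1.0]]
force: [-0.3, 0.5, -1.4]
opening: 0.494
```

Run:
```python
from h import *
snap('top','t2.png');snap('side','s2.png');tomove(.6398,-.0795,.034,-4.1)
a=cv2.imread('pics/s2.png');cv2.imwrite('pics/s2c.png',cv2.resize(a[100:340,100:460],None,fx=2,fy=2))
```

```text
t 4.8 at [ 0.6387 -0.0785  0.1645] yaw -4.09 F [-0.2 -0.3 -2. ] open 0.492
shift [-0.001   0.0014  0.1305] turn [-0.0017 -0.0006  0.0002]
```

View pics/s2c.png

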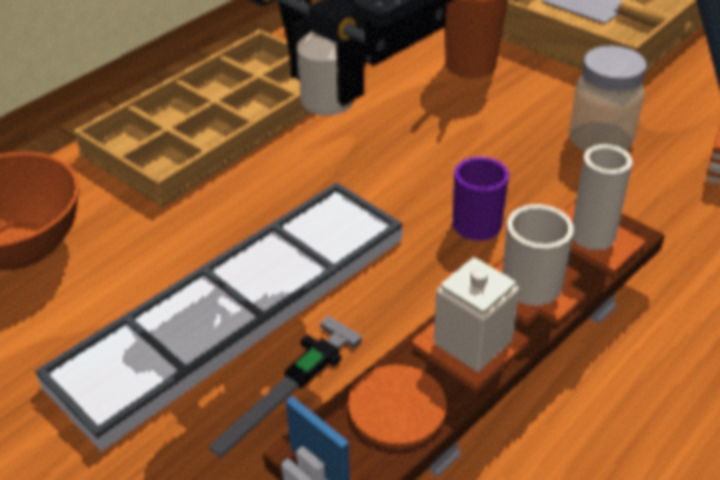

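The vase is held upright and clear of everything, so I'll lower it.

servo_tool(
  targets=[
    [[0,0.001,0.02],[0,0,0]],
    [[-0.001,0.001,0.055],[0,0,0]],
    [[-0.001,0.001,0.09],[0,0,0]],
    [[-0.001,0.001,0.113],[0,0,0]],
    [[-0.001,0.001,0.125],[0,0,0]],
    [[-0.001,0.001,0.131],[0,0,0]],
    [[-0.001,0.001,0.133],[0,0,0]],
    [[-0.001,0.001,0.133],[0,0,0]],
  ],
)

```text
time_s: 5.8
position: [0.6415, -0.0807, 0.0324]
tcp_rot: [[0.072, 0.997, 0.001], [0.997, -0.072, -0.0], [-0.0, 0.001, -1.0]]
force: [-0.2, 0.7, -0.7]
opening: 0.497
```

servo_tool(
  targets=[
    [[0,0,0.0005],[0,0,0]],
    [[0,0,0.001],[0,0,0]],
    [[0,0,0.0015],[0,0,0]],
  ],
)

```text
time_s: 6.18
position: [0.6411, -0.0806, 0.0302]
tcp_rot: [[0.072, 0.997, 0.0], [0.997, -0.072, -0.0], [-0.0, 0.0, -1.0]]
force: [-0.5, 0.2, -1.8]
opening: 0.497
```

servo_tool(
  targets=[
    [[0,0,0.0005],[0,0,0]],
    [[0,0,0.001],[0,0,0]],
    [[0,0,0.0015],[0,0,0]],
    [[0,0,0.0015],[0,0,0]],
  ],
)

```text
time_s: 6.68
position: [0.641, -0.0806, 0.0287]
tcp_rot: [[0.072, 0.997, 0.0], [0.997, -0.072, -0.0], [-0.0, 0.0, -1.0]]
force: [-0.1, 0.1, -0.6]
opening: 0.492
```

servo_tool(
  targets=[
    [[0,0,0.0004],[0,0,0]],
    [[0,0,0.0008],[0,0,0]],
    [[0,0,0.0008],[0,0,0]],
  ],
)

```text
time_s: 7.05
position: [0.6409, -0.0806, 0.0286]
tcp_rot: [[0.072, 0.997, 0.0], [0.997, -0.072, -0.0], [-0.0, 0.0, -1.0]]
force: [-1.8, -0.1, 6.4]
opening: 0.5
```

Contact at the expected height with 6 N. Release and retreat.

servo_tool(
  targets=[
    [[0,0,0],[0,0,0]],
    [[0,0,0],[0,0,0]],
    [[0,0,0],[0,0,0]],
    [[0,0,0],[0,0,0]],
    [[0,0,-0.01],[0,0,0]],
    [[0,0,-0.04],[0,0,0]],
    [[0,0,-0.08],[0,0,0]],
    [[0,0,-0.12],[0,0,0]],
    [[0,0,-0.15],[0,0,0]],
    [[0,0,-0.17],[0,0,0]],
    [[0,0,-0.17],[0,0,0]],
  ],
  gripper=0.087,
)

```text
time_s: 8.43
position: [0.6423, -0.081, 0.2004]
tcp_rot: [[0.072, 0.997, 0.005], [0.997, -0.072, -0.002], [-0.001, 0.005, -1.0]]
force: [-0.2, -0.1, -0.6]
opening: 0.997
```

Run:
```python
from h import *
snap('side','s3.png');tomove(.449,-.0187,.2,0)
a=cv2.imread('pics/s3.png');cv2.imwrite('pics/s3c.png',cv2.resize(a[100:340,100:460],None,fx=2,fy=2))
```

```text
t 8.47 at [ 0.6412 -0.0806  0.1987] yaw -4.12 F [-0.9 -0.4 -0.2] open 1.002
shift [ 0.048  -0.1962 -0.0017] turn [ 0.0019  0.0005 -0.0719]
```

View pics/s3c.png

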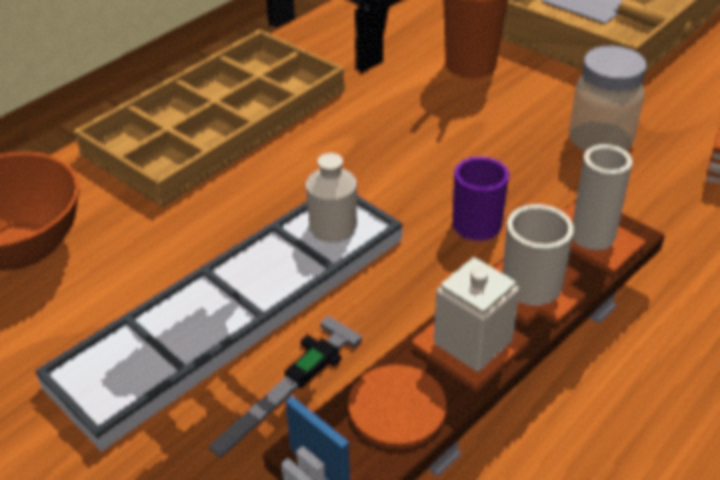

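The vase is standing in the rightmost bay. Next I'll refine the caddy's yaw from the top picture.

Run:
```python
from h import *
for f in('top1.png','t2.png'):
    im=cv2.imread('pics/'+f);hsv=cv2.cvtColor(cv2.resize(im,None,fx=4,fy=4,interpolation=cv2.INTER_CUBIC),cv2.COLOR_BGR2HSV)
    m=((hsv[...,1]<70)&(hsv[...,2]>150)).astype(np.uint8);m[:, :1000]=0;m[:,1160:]=0;m[:1000]=0
    m=cv2.morphologyEx(m,cv2.MORPH_CLOSE,np.ones((15,15)))
    c=max(cv2.findContours(m,0,2)[0],key=cv2.contourArea);r=cv2.minAreaRect(c);print(r[1])
    b=cv2.boxPoints(r)/4-.4;P=np.array([ray(f,*q,.114)[:2] for q in b]);print(P.mean(0));
    for i in range(4):
        d=P[(i+1)%4]-P[i];print(np.linalg.norm(d),(np.degrees(np.arctan2(d[1],d[0]))+45)%90-45)
```

```text
(97.34833526611328, 99.94577026367188)
[ 0.44911935 -0.01791762]
0.04045927739583222 -1.806930390934916
0.03980890423277737 -2.0516424185141062
0.04053095472401114 -2.004091033640975
0.03966980512419126 -2.155680094424099Traceback (most recent call last):
  File "<stdin>", line 6, in <module>
ValueError: max() iterable argument is empty
```

servo_tool(
  targets=[
    [[0.005,-0.02,0],[0,0,-0.007]],
    [[0.015,-0.065,0],[0,0,-0.025]],
    [[0.028,-0.115,0],[0,0,-0.043]],
    [[0.039,-0.16,0],[0,0,-0.06]],
    [[0.046,-0.187,0],[0,0,-0.07]],
    [[0.048,-0.196,0],[0,0,-0.072]],
    [[0.048,-0.196,0],[0,0,-0.072]],
  ],
)

```text
time_s: 9.35
position: [0.4492, -0.0187, 0.1975]
tcp_rot: [[0.0, 1.0, 0.0], [1.0, -0.0, -0.0], [-0.0, 0.0, -1.0]]
force: [0.3, 0.3, -0.2]
opening: 1.002
```

servo_tool(
  targets=[
    [[0,0,0.02],[0,0,0.01]],
    [[0,0,0.055],[0,0,0.02]],
    [[0,0,0.09],[0,0,0.03]],
    [[0,0,0.113],[0,0,0.035]],
    [[0,0,0.125],[0,0,0.035]],
    [[0,0,0.129],[0,0,0.035]],
    [[0,0,0.129],[0,0,0.035]],
  ],
)

```text
time_s: 10.22
position: [0.4497, -0.0189, 0.0689]
tcp_rot: [[0.035, 0.999, 0.001], [0.999, -0.035, -0.0], [-0.0, 0.001, -1.0]]
force: [0.1, -0.7, -0.1]
opening: 1.002
```

servo_tool(
  targets=[
    [[0,0,0],[0,0,0]],
    [[0,0,0],[0,0,0]],
    [[0,0,0],[0,0,0]],
    [[0,0,0],[0,0,0]],
    [[0,0,0],[0,0,0]],
    [[0,0,0],[0,0,0]],
  ],
  gripper=0.0,
)

```text
time_s: 10.98
position: [0.4484, -0.0185, 0.0688]
tcp_rot: [[0.035, 0.999, -0.001], [0.999, -0.035, 0.0], [0.0, -0.001, -1.0]]
force: [-0.9, 0.4, 2.3]
opening: 0.477
```

Run:
```python
from h import *
tomove(.6452,-.0014,.165,-4.1)
```

```text
t 10.97 at [ 0.4484 -0.0185  0.0688] yaw -2.0 F [-0.9  0.4  2.3] open 0.477
shift [ 0.024   0.196  -0.0964] turn [-0.001  -0.0001  0.0366]
```

servo_tool(
  targets=[
    [[0,0,-0.01],[0,0,0]],
    [[0,0,-0.04],[0,0,0]],
    [[0,0,-0.075],[0,0,0]],
    [[0.002,0.015,-0.096],[0,0,0.006]],
    [[0.007,0.055,-0.096],[0,0,0.015]],
    [[0.013,0.105,-0.096],[0,0,0.025]],
    [[0.018,0.15,-0.096],[0,0,0.034]],
    [[0.022,0.182,-0.096],[0,0,0.037]],
    [[0.0235,0.193,-0.096],[0,0,0.037]],
    [[0.024,0.196,-0.096],[0,0,0.037]],
    [[0.024,0.196,-0.096],[0,0,0.037]],
  ],
)

```text
time_s: 12.35
position: [0.6441, -0.0014, 0.1646]
tcp_rot: [[0.072, 0.997, -0.002], [0.997, -0.072, 0.0], [0.0, -0.002, -1.0]]
force: [-0.5, -0.4, -2.2]
opening: 0.482
```

Run:
```python
from h import *
snap('wrist','w2.png');tomove(.6452,-.0014,.031,-4.1)
```

```text
t 12.4 at [ 0.6441 -0.0015  0.1647] yaw -4.13 F [-0.2  0.5 -1.7] open 0.48
shift [1.000e-04 1.300e-03 1.337e-01] turn [-0.0019 -0.0001 -0.0006]
```

View pics/w2.png

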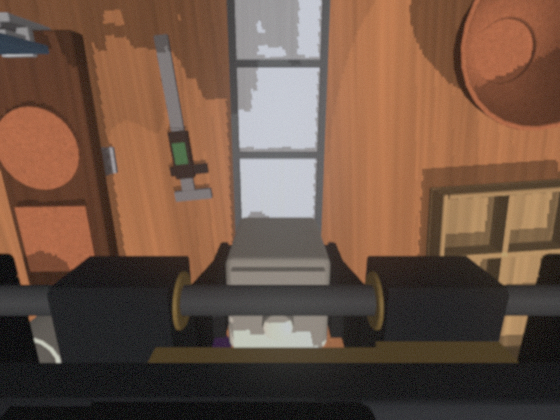

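The caddy is in the jaws, square with the rack (image centre near (278,290)) and in line with the bays. Lowering it.

servo_tool(
  targets=[
    [[0,0,0.02],[0,0,0]],
    [[0,0.0005,0.055],[0,0,0]],
    [[0,0.0005,0.09],[0,0,0]],
    [[0,0.0005,0.113],[0,0,0]],
    [[0,0.0005,0.126],[0,0,0]],
    [[0,0.0005,0.132],[0,0,0]],
    [[0,0.0005,0.134],[0,0,0]],
    [[0,0.0005,0.134],[0,0,0]],
  ],
)

```text
time_s: 13.4
position: [0.6467, -0.0016, 0.0316]
tcp_rot: [[0.072, 0.997, 0.001], [0.997, -0.072, -0.0], [-0.0, 0.001, -1.0]]
force: [0.2, -0.1, -1.2]
opening: 0.481
```

servo_tool(
  targets=[
    [[0,0,0.0006],[0,0,0]],
    [[0,0,0.0012],[0,0,0]],
    [[0,0,0.0018],[0,0,0]],
    [[0,0,0.0018],[0,0,0]],
  ],
)

```text
time_s: 13.9
position: [0.6461, -0.0015, 0.0289]
tcp_rot: [[0.072, 0.997, -0.0], [0.997, -0.072, 0.0], [0.0, -0.0, -1.0]]
force: [0.6, -0.2, -1.2]
opening: 0.482
```

servo_tool(
  targets=[
    [[0,0,0.0004],[0,0,0]],
    [[0,0,0.0008],[0,0,0]],
    [[0,0,0.0008],[0,0,0]],
  ],
)

```text
time_s: 14.28
position: [0.6461, -0.0015, 0.0281]
tcp_rot: [[0.072, 0.997, -0.0], [0.997, -0.072, 0.0], [0.0, -0.0, -1.0]]
force: [0.9, 0.3, -2.5]
opening: 0.482
```

servo_tool(
  targets=[
    [[0,0,0.0004],[0,0,0]],
    [[0,0,0.0008],[0,0,0]],
    [[0,0,0.0008],[0,0,0]],
  ],
)

```text
time_s: 14.65
position: [0.6462, -0.0015, 0.0278]
tcp_rot: [[0.072, 0.997, 0.0], [0.997, -0.072, -0.0], [-0.0, 0.0, -1.0]]
force: [-0.4, 0.7, 3.5]
opening: 0.48
```

servo_tool(
  targets=[
    [[0,0,0],[0,0,0]],
    [[0,0,0],[0,0,0]],
    [[0,0,0],[0,0,0]],
    [[0,0,0],[0,0,0]],
    [[0,0,-0.01],[0,0,0]],
    [[0,0,-0.04],[0,0,0]],
    [[0,0,-0.08],[0,0,0]],
    [[0,0,-0.12],[0,0,0]],
    [[0,0,-0.15],[0,0,0]],
    [[0,0,-0.17],[0,0,0]],
    [[0,0,-0.17],[0,0,0]],
  ],
  gripper=0.087,
)

```text
time_s: 16.02
position: [0.6475, -0.0017, 0.2]
tcp_rot: [[0.072, 0.997, 0.005], [0.997, -0.072, -0.001], [-0.001, 0.005, -1.0]]
force: [-0.1, -0.3, -1.0]
opening: 1.002
```

Run:
```python
from h import *
snap('side','s4.png');tomove(.4494,-.0948,.198,-3.5)
a=cv2.imread('pics/s4.png');cv2.imwrite('pics/s4c.png',cv2.resize(a[100:340,100:460],None,fx=2,fy=2))
```

```text
t 16.07 at [ 0.6464 -0.0015  0.1984] yaw -4.12 F [-0.   0.6 -0.5] open 0.999
shift [-0.1072 -0.1898  0.    ] turn [ 0.002   0.0002 -0.0108]
```

View pics/s4c.png

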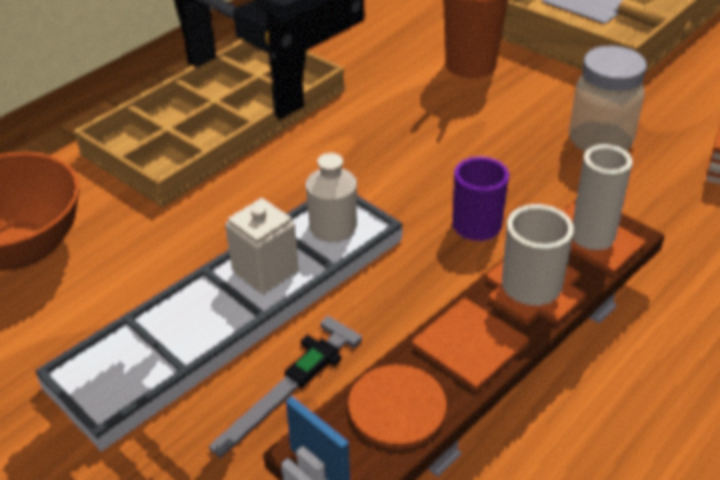

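The vase and caddy stand in the two right bays. Next is the white cup on the plus bat (535,255 in the crop).

servo_tool(
  targets=[
    [[-0.01,-0.02,0],[0,0,-0.002]],
    [[-0.035,-0.06,0],[0,0,-0.004]],
    [[-0.062,-0.11,0],[0,0,-0.008]],
    [[-0.088,-0.155,0],[0,0,-0.011]],
    [[-0.103,-0.182,0],[0,0,-0.011]],
    [[-0.107,-0.19,0],[0,0,-0.011]],
    [[-0.107,-0.19,0],[0,0,-0.011]],
  ],
)

```text
time_s: 16.95
position: [0.4491, -0.0946, 0.197]
tcp_rot: [[0.062, 0.998, -0.0], [0.998, -0.062, 0.0], [0.0, -0.0, -1.0]]
force: [0.6, -0.7, -0.2]
opening: 0.994
```

servo_tool(
  targets=[
    [[0,0,0.02],[0,0,0]],
    [[0,0,0.055],[0,0,0]],
    [[0,0,0.09],[0,0,0]],
    [[0,0,0.113],[0,0,0]],
    [[0,0,0.125],[0,0,0]],
    [[0,0,0.129],[0,0,0]],
    [[0,0,0.129],[0,0,0]],
  ],
)

```text
time_s: 17.82
position: [0.4496, -0.0946, 0.0685]
tcp_rot: [[0.061, 0.998, 0.001], [0.998, -0.061, -0.0], [-0.0, 0.001, -1.0]]
force: [0.0, -0.1, 1.0]
opening: 0.998
```

servo_tool(
  targets=[
    [[0,0,0],[0,0,0]],
    [[0,0,0],[0,0,0]],
    [[0,0,0],[0,0,0]],
    [[0,0,0],[0,0,0]],
    [[0,0,0],[0,0,0]],
    [[0,0,0],[0,0,0]],
  ],
  gripper=0.0,
)

```text
time_s: 18.58
position: [0.4487, -0.0945, 0.0684]
tcp_rot: [[0.061, 0.998, -0.0], [0.998, -0.061, 0.0], [0.0, -0.0, -1.0]]
force: [-0.8, -0.2, 0.9]
opening: 0.538
```

Run:
```python
from h import *
tomove(.651,.0761,.165,-4.1)
```

```text
t 18.57 at [ 0.4487 -0.0945  0.0684] yaw -3.49 F [-0.8 -0.2  0.9] open 0.538
shift [ 0.1826  0.1915 -0.0967] turn [-0.0004 -0.0001  0.0106]
```

servo_tool(
  targets=[
    [[0,0,-0.01],[0,0,0]],
    [[0,0,-0.04],[0,0,0]],
    [[0,0,-0.075],[0,0,0]],
    [[0.01,0.011,-0.096],[0,0,0.003]],
    [[0.04,0.042,-0.096],[0,0,0.006]],
    [[0.08,0.084,-0.096],[0,0,0.011]],
    [[0.12,0.126,-0.096],[0,0,0.011]],
    [[0.155,0.163,-0.096],[0,0,0.011]],
    [[0.176,0.185,-0.096],[0,0,0.011]],
    [[0.1825,0.192,-0.096],[0,0,0.011]],
    [[0.1825,0.192,-0.096],[0,0,0.011]],
  ],
)

```text
time_s: 19.95
position: [0.651, 0.0757, 0.1642]
tcp_rot: [[0.071, 0.997, -0.001], [0.997, -0.071, -0.0], [-0.0, -0.001, -1.0]]
force: [-0.6, -0.9, -1.5]
opening: 0.544
```

Run:
```python
from h import *
tomove(.651,.0761,.031,-4.1)
```

```text
t 19.95 at [0.651  0.0757 0.1642] yaw -4.1 F [-0.6 -0.9 -1.5] open 0.544
shift [0.0004 0.0002 0.1332] turn [-0.0013  0.0005  0.0001]
```

servo_tool(
  targets=[
    [[0,-0.0005,0.02],[0,0,0]],
    [[0,-0.0005,0.055],[0,0,0]],
    [[0,-0.0005,0.09],[0,0,0]],
    [[0,-0.0005,0.113],[0,0,0]],
    [[0,-0.0005,0.126],[0,0,0]],
    [[0,-0.0005,0.132],[0,0,0]],
    [[0,-0.0005,0.134],[0,0,0]],
    [[0,-0.0005,0.134],[0,0,0]],
  ],
)

```text
time_s: 20.95
position: [0.6517, 0.0758, 0.0312]
tcp_rot: [[0.072, 0.997, 0.001], [0.997, -0.072, -0.0], [-0.0, 0.001, -1.0]]
force: [-0.6, 1.2, -1.2]
opening: 0.542
```

servo_tool(
  targets=[
    [[0,0,0.0006],[0,0,0]],
    [[0,0,0.0012],[0,0,0]],
    [[0,0,0.0018],[0,0,0]],
    [[0,0,0.0018],[0,0,0]],
  ],
)

```text
time_s: 21.45
position: [0.6512, 0.076, 0.0285]
tcp_rot: [[0.072, 0.997, -0.0], [0.997, -0.072, -0.0], [-0.0, -0.0, -1.0]]
force: [-0.3, 1.1, -0.4]
opening: 0.54
```

servo_tool(
  targets=[
    [[0,0,0.0004],[0,0,0]],
    [[0,0,0.0008],[0,0,0]],
    [[0,0,0.0008],[0,0,0]],
  ],
)

```text
time_s: 21.82
position: [0.6512, 0.0759, 0.0277]
tcp_rot: [[0.072, 0.997, -0.0], [0.997, -0.072, -0.0], [-0.0, -0.0, -1.0]]
force: [-0.3, 0.4, -1.8]
opening: 0.54
```

servo_tool(
  targets=[
    [[0,0,0.0004],[0,0,0]],
    [[0,0,0.0008],[0,0,0]],
    [[0,0,0.0008],[0,0,0]],
  ],
)

```text
time_s: 22.2
position: [0.6512, 0.0759, 0.0274]
tcp_rot: [[0.072, 0.997, 0.0], [0.997, -0.072, -0.0], [-0.0, 0.0, -1.0]]
force: [-0.7, 0.5, 2.0]
opening: 0.545
```

servo_tool(
  targets=[
    [[0,0,0],[0,0,0]],
    [[0,0,0],[0,0,0]],
    [[0,0,0],[0,0,0]],
    [[0,0,0],[0,0,0]],
    [[0,0,-0.01],[0,0,0]],
    [[0,0,-0.04],[0,0,0]],
    [[0,0,-0.08],[0,0,0]],
    [[0,0,-0.12],[0,0,0]],
    [[0,0,-0.15],[0,0,0]],
    [[0,0,-0.17],[0,0,0]],
    [[0,0,-0.17],[0,0,0]],
  ],
  gripper=0.087,
)

```text
time_s: 23.58
position: [0.6526, 0.0759, 0.1997]
tcp_rot: [[0.072, 0.997, 0.005], [0.997, -0.072, -0.0], [0.0, 0.005, -1.0]]
force: [0.3, 0.3, -0.0]
opening: 1.001
```

Run:
```python
from h import *
snap('side','s5.png');tomove(.4414,-.1737,.198,-3.5)
a=cv2.imread('pics/s5.png');cv2.imwrite('pics/s5c.png',cv2.resize(a[100:340,100:460],None,fx=2,fy=2))
```

```text
t 23.62 at [0.6515 0.0759 0.198 ] yaw -4.12 F [-0.3  0.1 -0.2] open 0.997
shift [-0.2641 -0.1916 -0.0004] turn [ 0.002  -0.     -0.0109]
```

View pics/s5c.png

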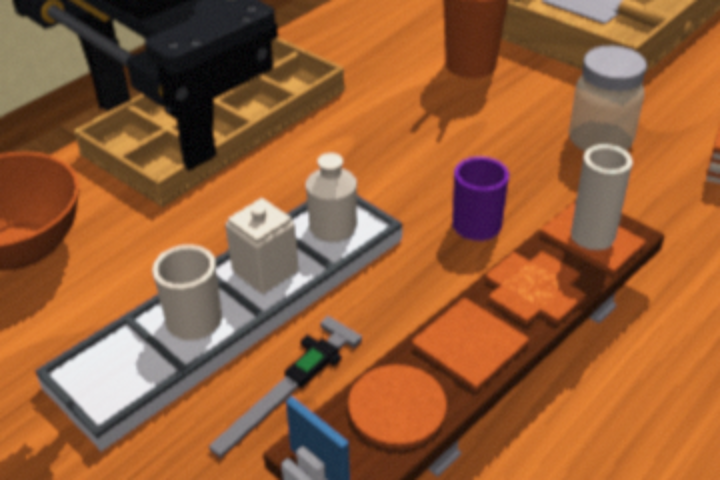

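Three pieces now stand in place, and the tube is left at (600,200 in the crop) on the oblong bat. Fetching it.

servo_tool(
  targets=[
    [[-0.012,-0.009,0],[0,0,-0.002]],
    [[-0.045,-0.033,0],[0,0,-0.004]],
    [[-0.09,-0.065,0],[0,0,-0.008]],
    [[-0.135,-0.098,0],[0,0,-0.011]],
    [[-0.18,-0.131,0],[0,0,-0.011]],
    [[-0.225,-0.163,0],[0,0,-0.011]],
    [[-0.253,-0.184,0],[0,0,-0.011]],
    [[-0.264,-0.1915,0],[0,0,-0.011]],
    [[-0.264,-0.1915,0],[0,0,-0.011]],
  ],
)

```text
time_s: 24.75
position: [0.4406, -0.1738, 0.1965]
tcp_rot: [[0.063, 0.998, -0.001], [0.998, -0.063, 0.001], [0.001, -0.001, -1.0]]
force: [0.3, -0.8, 0.2]
opening: 1.001
```

Run:
```python
from h import *
tomove(.4414,-.1737,.075,-3.5);snap('wrist','w3.png')
for z in(.056,.134):print(proj('w3.png',(.4416,-.1737,z)))
snap('side','s6.png')
for z in(.056,.134):print('side',proj('s6.png',(.4416,-.1737,z))*2-[200,200])
```

```text
t 24.75 at [ 0.4406 -0.1738  0.1965] yaw -3.61 F [ 0.3 -0.8  0.2] open 1.001
shift [1.000e-04 9.000e-04 1.215e-01] turn [-0.0008 -0.0009 -0.0019]
[278.67229012 195.34890898]
[278.98542484 222.61123356]
side [591.31846638 233.18294108]
side [606.61162165 156.01480553]
```

View pics/w3.png

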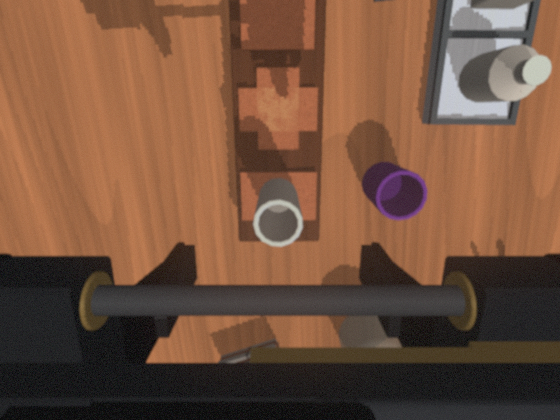

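The tube rim is at (278,222), against a predicted (279,223), so it's aligned. The jaws clear the purple cup.

servo_tool(
  targets=[
    [[0,0,0.02],[0,0,0]],
    [[0,0.0005,0.055],[0,0,0]],
    [[0,0.0005,0.085],[0,0,0]],
    [[0,0.0005,0.107],[0,0,0]],
    [[0,0.0005,0.118],[0,0,0]],
    [[0,0.0005,0.122],[0,0,0]],
    [[0,0.0005,0.122],[0,0,0]],
  ],
)

```text
time_s: 25.72
position: [0.4422, -0.1736, 0.0752]
tcp_rot: [[0.06, 0.998, 0.001], [0.998, -0.06, -0.0], [-0.0, 0.001, -1.0]]
force: [0.8, -0.6, 0.1]
opening: 0.998
```

servo_tool(
  targets=[
    [[0,0,0],[0,0,0]],
    [[0,0,0],[0,0,0]],
    [[0,0,0],[0,0,0]],
    [[0,0,0],[0,0,0]],
    [[0,0,0],[0,0,0]],
    [[0,0,0],[0,0,0]],
    [[0,0,0],[0,0,0]],
  ],
  gripper=0.0,
)

```text
time_s: 26.6
position: [0.4416, -0.1736, 0.0749]
tcp_rot: [[0.061, 0.998, -0.0], [0.998, -0.061, 0.0], [0.0, -0.0, -1.0]]
force: [-0.3, 0.5, 0.3]
opening: 0.409
```

Run:
```python
from h import *
tomove(.6565,.1539,.17,-4.1)
```

```text
t 26.6 at [ 0.4416 -0.1736  0.0749] yaw -3.49 F [-0.3  0.5  0.3] open 0.409
shift [ 0.34    0.1945 -0.0951] turn [-0.0003 -0.0001  0.0106]
```

servo_tool(
  targets=[
    [[0,0,-0.01],[0,0,0]],
    [[0,0,-0.05],[0,0,0]],
    [[0.005,0.003,-0.09],[0,0,0]],
    [[0.03,0.017,-0.095],[0,0,0.003]],
    [[0.075,0.043,-0.095],[0,0,0.006]],
    [[0.125,0.072,-0.095],[0,0,0.01]],
    [[0.175,0.1,-0.095],[0,0,0.011]],
    [[0.225,0.129,-0.095],[0,0,0.011]],
    [[0.275,0.157,-0.095],[0,0,0.011]],
    [[0.315,0.18,-0.095],[0,0,0.011]],
    [[0.334,0.191,-0.095],[0,0,0.011]],
    [[0.34,0.1945,-0.095],[0,0,0.011]],
  ],
)

```text
time_s: 28.1
position: [0.6567, 0.1553, 0.17]
tcp_rot: [[0.07, 0.998, -0.0], [0.998, -0.07, -0.0], [-0.0, -0.0, -1.0]]
force: [0.8, -0.7, -0.7]
opening: 0.407
```

servo_tool(
  targets=[
    [[0,0,0],[0,0,0]],
    [[0,0,0],[0,0,0]],
  ],
)

```text
time_s: 28.35
position: [0.6559, 0.1527, 0.17]
tcp_rot: [[0.073, 0.997, -0.001], [0.997, -0.073, -0.0], [-0.0, -0.001, -1.0]]
force: [0.2, -1.3, -0.2]
opening: 0.41
```

Run:
```python
from h import *
tomove(.6565,.1539,.037,-4.1)
```

```text
t 28.35 at [0.6559 0.1527 0.17  ] yaw -4.19 F [ 0.2 -1.3 -0.2] open 0.41
shift [0.0013 0.0007 0.133 ] turn [-0.001   0.0005 -0.0015]
```

servo_tool(
  targets=[
    [[0,0,0.02],[0,0,0]],
    [[0,0,0.055],[0,0,0]],
    [[0,0,0.09],[0,0,0]],
    [[0,0,0.113],[0,0,0]],
    [[0,0,0.126],[0,0,0]],
    [[0,0,0.132],[0,0,0]],
    [[0,0,0.134],[0,0,0]],
    [[0,0,0.134],[0,0,0]],
  ],
)

```text
time_s: 29.35
position: [0.6572, 0.1538, 0.0368]
tcp_rot: [[0.072, 0.997, 0.002], [0.997, -0.072, 0.0], [0.0, 0.002, -1.0]]
force: [-1.0, -0.3, -0.9]
opening: 0.407
```

servo_tool(
  targets=[
    [[0,0,0.0005],[0,0,0]],
    [[0,0,0.001],[0,0,0]],
    [[0,0,0.0015],[0,0,0]],
    [[0,0,0.0015],[0,0,0]],
  ],
)

```text
time_s: 29.85
position: [0.6565, 0.1539, 0.0344]
tcp_rot: [[0.072, 0.997, -0.0], [0.997, -0.072, 0.0], [0.0, -0.0, -1.0]]
force: [-0.6, -0.4, -0.4]
opening: 0.405
```

servo_tool(
  targets=[
    [[0,0,0.0004],[0,0,0]],
    [[0,0,0.0008],[0,0,0]],
    [[0,0,0.0008],[0,0,0]],
  ],
)

```text
time_s: 30.22
position: [0.6566, 0.1539, 0.034]
tcp_rot: [[0.072, 0.997, 0.0], [0.997, -0.072, -0.0], [-0.0, 0.0, -1.0]]
force: [-0.1, -0.7, 1.4]
opening: 0.41
```

servo_tool(
  targets=[
    [[0,0,0.0004],[0,0,0]],
    [[0,0,0.0004],[0,0,0]],
  ],
)

```text
time_s: 30.48
position: [0.6566, 0.1539, 0.034]
tcp_rot: [[0.072, 0.997, 0.0], [0.997, -0.072, -0.0], [-0.0, 0.0, -1.0]]
force: [-2.1, -0.0, 4.8]
opening: 0.408
```

servo_tool(
  targets=[
    [[0,0,0],[0,0,0]],
    [[0,0,0],[0,0,0]],
    [[0,0,0],[0,0,0]],
    [[0,0,0],[0,0,0]],
    [[0,0,-0.01],[0,0,0]],
    [[0,0,-0.04],[0,0,0]],
    [[0,0,-0.08],[0,0,0]],
    [[0,0,-0.12],[0,0,0]],
    [[0,0,-0.15],[0,0,0]],
    [[0,0,-0.17],[0,0,0]],
    [[0,0,-0.17],[0,0,0]],
  ],
  gripper=0.087,
)

```text
time_s: 31.85
position: [0.658, 0.154, 0.2061]
tcp_rot: [[0.072, 0.997, 0.005], [0.997, -0.072, 0.0], [0.001, 0.005, -1.0]]
force: [-0.9, 0.1, 0.5]
opening: 0.997
```

servo_tool(
  targets=[
    [[0.02,-0.01,0],[0,0,0]],
    [[0.06,-0.03,0],[0,0,0]],
    [[0.11,-0.06,0],[0,0,0]],
    [[0.16,-0.09,0],[0,0,0]],
    [[0.2,-0.12,0],[0,0,0]],
    [[0.22,-0.14,0],[0,0,0]],
    [[0.22,-0.14,0],[0,0,0]],
  ],
)

```text
time_s: 32.72
position: [0.5291, 0.3857, 0.2016]
tcp_rot: [[0.067, 0.998, -0.004], [0.998, -0.067, -0.001], [-0.001, -0.004, -1.0]]
force: [-0.2, -1.3, -0.6]
opening: 1.004
```

Run:
```python
from h import *
snap('top','t9.png');snap('side','s9.png')
a=cv2.imread('pics/t9.png')[120:310,140:400];b=cv2.imread('pics/s9.png')[160:350,100:360]
cv2.imwrite('pics/f9.png',np.hstack([cv2.resize(x,None,fx=1.53,fy=1.53,interpolation=cv2.INTER_CUBIC) for x in(a,b)]))
im=cv2.imread('pics/t9.png');cv2.imwrite('pics/t9c.png',cv2.resize(im[130:205,150:335],None,fx=4.3,fy=4.3,interpolation=cv2.INTER_CUBIC))
g=[('vase',.6399,-.0795,.089),('caddyknob',.6455,-.0017,.085),('cup',.651,.0761,.075),('tube',.6566,.1539,.093)]
for n,*p in g:print(n,'expected in t9c',(proj('t9.png',p)-[150,130]+.5)*4.3)
```

```text
vase expected in t9c [674.82688285 148.9711468 ]
caddyknob expected in t9c [481.47531931 133.8983081 ]
cup expected in t9c [291.06077709 122.13308357]
tube expected in t9c [88.524409   95.72241241]
```

View pics/f9.png

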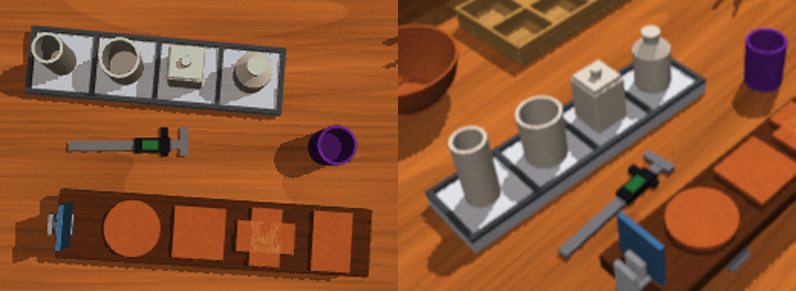

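View pics/t9c.png

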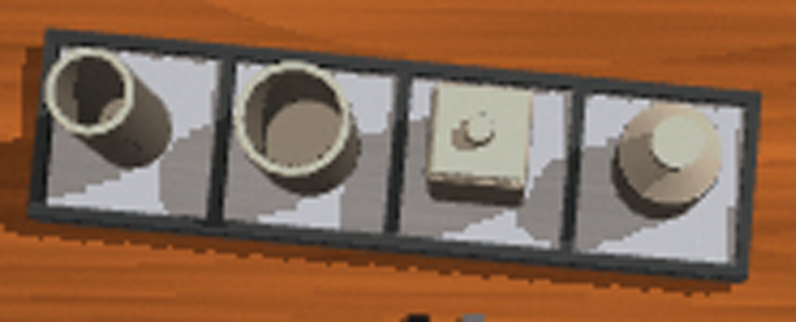

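All four pieces stand upright in the right bays. Rim and top pixels are within about 1.5 px (2–3 mm) of the bay middles. The arm is clear, so I'm handing in.

```bash
python3 -c "
from h import *
print(order.hand_in(), telemetry.read_state()['time_s'])"
```

```text
the job is handed in; nothing more can be done
the job is handed in; nothing more can be done
```

I moved all four pieces to the rack in reverse order and handed the job in at about 33 s of the 106 s allowed. Left to right, the rack now holds tube, cup, caddy and vase. I lowered each piece in steps of about 0.5 mm until the wrist force showed contact (2–6 N at the readings), then released it.

- **Final check:** the last top and side pictures show all four standing upright in their bays with the arm clear, and nothing else looked disturbed. The purple cup was not touched.
- **Centring:** the top camera puts the piece tops up to about 2–3 mm beyond the bay middles (away from the robot), while the arm's own readings put them within about 1 mm. I took the difference as camera calibration and did not correct it.
- **Pictures:** I viewed 11.

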